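Nest a slotted-angle offcut in the shelving rack

ROBOT

A 6-joint arm with a two-finger parallel gripper is mounted at the origin on the work surface. World frame = base frame: x ahead of the robot, y to its left, z up, the work surface at z = 0. Lengths are in m, angles in rad, forces in N, time in s.
With the tool pointing down it reaches from about 0.35 to 0.775 m from the base axis. Payload 5.5 kg.
Tool frame: the origin (TCP) lies at the very end of the fingers, on their centre line; the grasp point (between the pads) lies env.hold_point_z behind it (env.hold_point_z is the distance from the TCP to the grasp point, in m); z points along the fingers, y is the line along which they close (so a half turn about z gives the same grasp; the last joint's range is limited). The gripper opens to 85 mm and grips with 20 to 120 N. Pads are 22 mm wide; open, the fingers measure 114 mm over their backs; the gripper's body (76 mm by 85 mm) begins 54 mm behind the grasp point. The pads swing forward as they close: fully open they stand 13 mm farther back than shut.
Start: joints at [-1.479, 0.313, 0.046, 1.304, 0, 1.431], TCP at [0.132, -0.56, 0.231] pointing down, gripper open.
Joint ranges: [-2.76, 2.76], [-0.86, 1.69], [-1.03, 1.26], [-2.2, 2.34], [-1.47, 1.5], [-3.14, 3.14]. Speed limits (rad/s): [2.57, 2.57, 3.14, 3.14, 3.14, 3.14].

INTERFACE

Orientations are given as a unit quaternion [w, x, y, z].
In Python, from workcell import env gives the robot as it stands.
- The arm moves only by the tool carry_out, never from a script. Its argument "steps" is a list of rows, each a list of 3 entries, a list of its own where there are three numbers: the turn, a rotation vector about the tool's x, y, z in degrees, then the shift along the tool's x, y, z in cm, then the closure in counts, from 0 (fully open) to 255 (shut). A call has exactly 8 rows; each row is the pose to reach, as a shift and turn from the pose commanded when the call began, along the tool's axes at that moment; what a row does not reach only later rows make up. A row lasts 1/8 s, in which the tool goes at most 62.5 mm and 10.7 degrees, less where a joint would pass 70% of its speed; a pose out of reach is approached as far as the arm can. A call with a gripper value outside its range is refused whole. The fingers move at their own pace and stop on an object; "force" is the grip in N (left out, the last holds). Time passes only in rows, so rows that repeat a pose let the fingers close, or fill a call up. It gives the time, the measured TCP pose, the force, the opening and the grip force at its end, in the units of the state.
- env.get_state(): the state, without advancing time (a new reading comes with each control period).
- env.read_camera(name): name is "scene" or "top" or "wrist"; returns (picture, depth): 420x560x3 uint8, red, green, blue; 420x560 float32, m along the optical axis (not along the pixel's ray), 0 where there is no reading.
- env.get_calibration(name): a dict with "fx", "fy", "cx", "cy" (pixels), "origin" and "orientation" of the camera in the world. Camera axes: x right, y up, looking along -z (the intrinsics and any distortion apply to the point x, -y, -z); pixel columns grow to the right and rows downward; lengths in m; the calibration is good to about 2 mm. A picture is of the moment at which its call begins: read the wrist's pose just before it. get_calibration takes no time and is no camera call; for the wrist camera it gives the pose at the moment of the call.
- env.hand_in(): hands the job in; it is judged then, once.
The state is a dict: "clock": time; "joint_pos": joint angles; "qvel": joint speeds; "tau": joint torques, N m; "tcp_pos": TCP position; "orientation": TCP orientation; "wrist_force": force on the tool from outside, world axes, zero at the start; "ft_torque": the same for the moment, N m; "finger_gap": finger opening in m; "grip_force": force on a finger pad.
Only numpy, scipy, OpenCV 4.12 (cv2) and the standard library are available. Lean on these libraries where they do the work, as an engineer would, in place of code of your own. Each camera call takes 0.05 s, during which the arm holds its last target. There are 200 camera calls.

TASK

Put the loose slotted-angle offcut away: without lifting it off the rack, slide it square over the ledge's edge so that it tips into the V of the angle already lying there, then push it along the V until its end bears on the red end stop. Push it home gently, do not ram the stop. It must end fully nested, heel in the V, both legs flat on the other angle's legs and its end against the stop; leave the spray can, the red tub and the carton where they are.

Things in the scene. Friction and masses are not known exactly. Their poses are not given: they have to be found in the camera images.
- rack: Fixed rack. Origin on the bench under the V; x points from its flat ledge across to the V (the way to push), y along the V to the red stop, z up. Blue base plate 8 mm high, x -190 to +70, y -80 to +120 mm; past y = -80 mm only bare bench lies below the V's line.
- rail: Dark angle fixed in the rack as an upward V, legs 50 mm at 45 degrees, 4 mm thick. Origin in the inner valley, 20 mm above the rack's origin; y along the V. Frame = rack's turned 45 degrees about y: -x points up the inner face of the ledge-side leg, z up that of the far leg. Runs from its open end, y = -80 mm, to the stop at y = +100 mm.
- stop: Red rigid end plate across the V, 84 mm wide, top 70 mm above the bench. Origin at its foot, 8 mm above the bench, on the face that looks down the V (-y) to the open end; rack y = +100 mm.
- angle: Loose bright slotted-steel angle, about 0.54 kg, legs 50 x 50 x 4 mm, length 200 mm along y. Origin on the outer heel edge at half length; one leg runs along -x, one along +z. It starts on the ledge, -x leg flat, z leg upright in front, skewed up to 0.25 rad, its centre 30 to 65 mm short of the rack's y = 0. Nested and home, its frame coincides with rail's.
- spray: Black spray can, 52 mm diameter, 150 mm high, standing on the bench beyond the V; origin at the centre of its foot. Leave alone.
- tub: Red plastic tub, 70 mm across, 50 mm high, standing on the bench beyond the V; origin at the centre of its foot. Leave alone.
- carton: Small brown carton, 70 x 90 x 50 mm, on the bench beyond the V; origin at the centre of its underside. Leave alone.
- ledge_edge (a point): Middle of the edge of the rack's flat grey ledge over which the offcut tips: rack x = -34, y = 0, 53.5 mm above the bench. The ledge is level, runs from here 146 mm back along the rack's -x, from y = -130 to +110 mm. The V's near rim lies just beyond, 1 mm lower.
- angle_end (a point): Heel corner at the offcut's end away from the stop (offcut y = -100 mm). When home it stands 20 mm out of the V's open end and can be pushed there. Pushed on the upright leg more than 15 mm above the ledge, the offcut may roll over its heel; pushed low it slides, and tips once the heel is some 14 mm past the ledge edge.
There are look-alikes about, which are no part of the job. Several things have the shape of the angle; the one meant has the colours described above.

How it is judged:
On the way, in this order (a step that is already met when the one before it is completed fails the run):
1. the offcut lies nested in the V, anywhere along it (x of angle in the frame of rail between -0.003 and 0.003 m and z of angle in the frame of rail between -0.003 and 0.003 m and angle between the y axis of angle and the y axis of rail, either way round below 0.03 rad and angle between the z axis of angle and the z axis of rail, either way round below 0.06 rad), for 0.2 s.
2. the offcut's end bears on the red stop with more than 2 N (contact force between angle and stop above 2 N), for 0.05 s.
At the end, for the whole second after the job is handed in: The offcut is at rest, its heel within 3 mm of the V's valley, its length within 0.03 rad and its legs within 0.06 rad of the other angle's, and its end within 3 mm of the stop (all of step 1 and y of angle in the frame of rail between -0.003 and 0.003 m and linear speed of angle below 0.01 m/s); the robot touches nothing.
It fails at once if the stop is rammed: the offcut presses on it with more than 40 N (contact force between angle and stop above 40 N).
It fails at once if the offcut is lifted off the rack (its heel more than 30 mm above the ledge) (height (world z) of angle above 0.0835 m).
It fails at once if the spray can is shifted by more than 20 mm or tipped (distance of spray from where it was at the start of the episode above 0.02 m or angle between spray's own z axis and vertical above 0.3 rad).
It fails at once if the tub is shifted by more than 20 mm or tipped (distance of tub from where it was at the start of the episode above 0.02 m or angle between tub's own z axis and vertical above 0.3 rad).
It fails at once if the carton is shifted by more than 20 mm or tipped (distance of carton from where it was at the start of the episode above 0.02 m or angle between carton's own z axis and vertical above 0.3 rad).
It also fails if it takes over 51 s, if anything falls off the work surface, if the arm or the gripper's body presses on something with over 40 N, if the wrist force passes 120 N, or if a joint passes its speed limit or range.

## Working session

There is one attempt and no reset: what is moved stays moved. The work goes in short steps, Python scripts to look and compute and a tool call to move; the robot and the scene stay as the last step left them, time stands still between calls to the robot, and variables do not carry over. Pictures are saved under pics/ and viewed, at most 10 in all, crops included, and the job is handed in when it is done.

Besides the shell and the picture viewer there is one more tool, called after "Call:" by a JSON object that holds its "name" and its "arguments", one argument or row to a line. carry_out: Moves the arm, as the interface text tells. Its arguments: {"type":"object","properties":{"steps":{"type":"array","items":{"type":"array"}},"force":{"type":"number"}},"required":["steps"]}

```bash
mkdir -p pics; ls; cat > h.py <<'E'
import numpy as np, cv2
from scipy.spatial.transform import Rotation as R
from workcell import env
def q2R(q): return R.from_quat([q[1],q[2],q[3],q[0]]).as_matrix()
def cloud(name):
    c=env.get_calibration(name); p,d=env.read_camera(name)
    v,u=np.mgrid[0:420,0:560]
    P=np.stack([(u-c['cx'])/c['fx']*d,-(v-c['cy'])/c['fy']*d,-d],-1)
    W=P@q2R(c['orientation']).T+np.array(c['origin']); W[d==0]=np.nan
    return p,d,W
def save(p,n,s=1): cv2.imwrite(f'pics/{n}.png',cv2.resize(p[...,::-1],None,fx=s,fy=s,interpolation=cv2.INTER_CUBIC))
E
python3 - <<'E'
from h import *
for n in ('scene','top'):
    p,d,W=cloud(n); c=env.get_calibration(n); print(n,c); np.savez(f'{n}.npz',p=p,W=W)
    save(p,n+'0',1.4)
print(env.get_state(),env.hold_point_z)
E
```

```text
pics
scene {'fx': 430.20906947189593, 'fy': 430.20906947189593, 'cx': 285.8466015078584, 'cy': 202.569032898289, 'origin': array([0.88282515, 0.37814783, 0.81027382]), 'orientation': array([0.23889014, 0.07544973, 0.28673214, 0.92467482])}
top {'fx': 427.1477161034695, 'fy': 427.1477161034695, 'cx': 279.0400905107857, 'cy': 217.02418252385598, 'origin': array([ 0.55905139, -0.049499  ,  0.8754939 ]), 'orientation': array([-0.69939866, -0.01806677,  0.02173072,  0.71417286])}
{'clock': 0.1, 'joint_pos': array([-1.47858418e+00,  3.13907835e-01,  4.51047614e-02,  1.30359395e+00,
        3.12201103e-05,  1.43121494e+00]), 'qvel': array([-1.07276032e-03, -3.52863615e-04,  1.96340339e-03, -8.27286552e-05,
       -1.28240174e-03, -4.71310250e-04]), 'tau': array([ 2.65185976e-03, -4.81727350e+01,  2.99243098e+01,  1.27293082e-02,
       -1.00853115e-04,  4.35782823e-06]), 'tcp_pos': array([ 0.13205986, -0.55917219,  0.23051295]), 'orientation': array([-7.99754499e-04,  9.93291167e-01,  1.15637439e-01,  3.45598537e-05]), 'wrist_force': array([-0.94692793, -0.57216571, -0.6996682 ]), 'ft_torque': array([0.04226006, 0.00777035, 0.00951679]), 'grip_force': 0.0, 'finger_gap': 0.0854570349953518} 0.0187
```

View pics/top0.png

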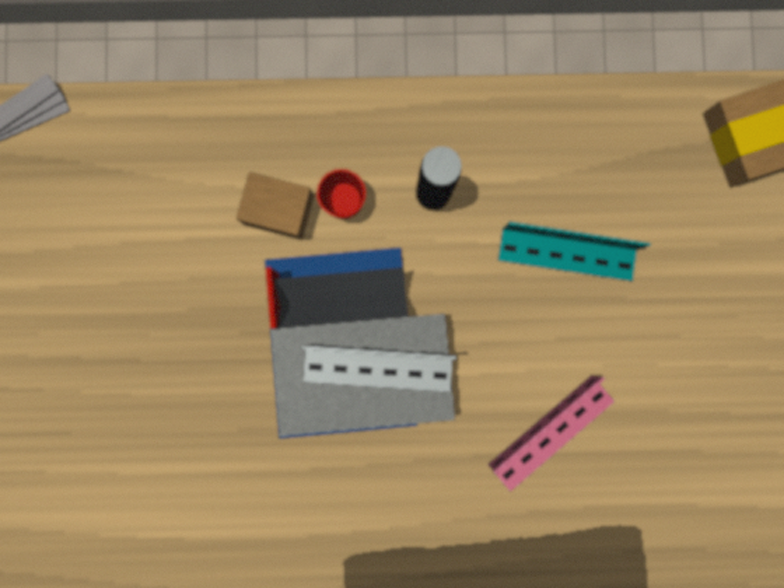

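View pics/scene0.png

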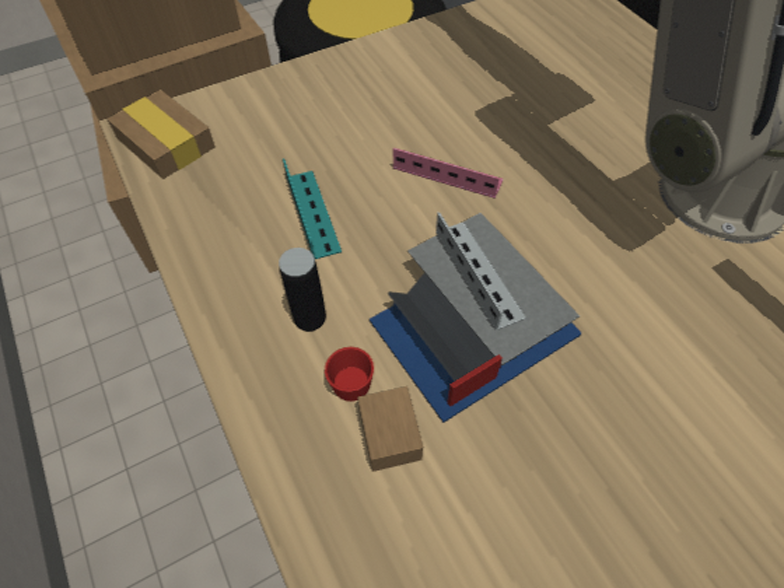

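The top picture shows the possible candidates: the bright angle on the ledge (380,368), teal (570,250), pink (550,430), and the dark rail (340,297). By the description it is the bright one on the grey ledge. I'll fit the rack and offcut and check that choice in one crop.

```bash
python3 - <<'E'
from h import *
f=np.load('top.npz');p=f['p'];W=f['W']
hsv=cv2.cvtColor(p,cv2.COLOR_RGB2HSV)
c=env.get_calibration('top');Rc=q2R(c['orientation']);o=np.array(c['origin'])
def pix2w(uv,z):
    uv=np.atleast_2d(uv); r=np.stack([(uv[:,0]-c['cx'])/c['fx'],-(uv[:,1]-c['cy'])/c['fy'],-np.ones(len(uv))],-1)@Rc.T
    return o+r*((z-o[2])/r[:,2])[:,None]
def lab(a,b): 
    print(a,b,p[b,a],hsv[b,a],W[b,a].round(4))
for a,b in [(220,290),(300,290),(240,258),(270,268),(300,245),(230,215),(235,185),(193,215)]: lab(a,b)
save(p[150:330,170:350],'crop',3.2)
grey=(hsv[...,1]<40)&(hsv[...,2]>70)&(W[...,2]>.035)&(W[...,2]<.075)
grey[:,:185]=0;grey[:,340:]=0
grey=cv2.morphologyEx(grey.astype(np.uint8),cv2.MORPH_OPEN,np.ones((3,3)))
bright=((hsv[...,1]<60)&(hsv[...,2]>185)&(W[...,2]>.04)&(W[...,2]<.12)).astype(np.uint8);bright[:,:185]=0;bright[:,340:]=0
for n,m,z in (('grey',grey,.0535),('bright',bright,.0575)):
    m=cv2.morphologyEx(m,cv2.MORPH_CLOSE,np.ones((7,7)))
    v,u=np.nonzero(m); P=pix2w(np.stack([u,v],1),z)
    r=cv2.minAreaRect((P[:,:2]*1000).astype(np.float32)); print(n,len(u),r,cv2.boxPoints(r).round(1).tolist(), np.nanmedian(W[v,u,2]))
E
```

```text
220 290 [127 130 124] [ 45  12 130] [0.468  0.0616 0.0515]
300 290 [126 127 121] [ 35  12 127] [ 0.4651 -0.0913  0.0546]
240 258 [179 186 181] [ 69  10 186] [0.5283 0.022  0.0557]
270 268 [176 183 177] [ 64  10 183] [ 0.5083 -0.035   0.0585]
300 245 [124 127 122] [ 48  10 127] [ 0.5507 -0.0934  0.0535]
230 215 [55 54 55] [150   5  55] [0.6132 0.0436 0.0222]
235 185 [ 33  71 119] [107 184 119] [0.6757 0.0343 0.0047]
193 215 [165  37  25] [  3 216 165] [0.6116 0.1083 0.0693]
grey 9634 ((511.420166015625, -14.740310668945312), (148.33551025390625, 242.1011962890625), 3.900935649871826) [[429.20001220703125, 101.0], [445.70001220703125, -140.60000610351562], [593.7000122070312, -130.5], [577.2000122070312, 111.0999984741211]] 0.053876972489187436
bright 395 ((521.6581420898438, 13.275264739990234), (96.06709289550781, 40.82635498046875), 84.7149658203125) [[496.8999938964844, -32.70000076293945], [537.5999755859375, -36.400001525878906], [546.4000244140625, 59.20000076293945], [505.79998779296875, 63.0]] 0.057172629556480836
```

View pics/crop.png

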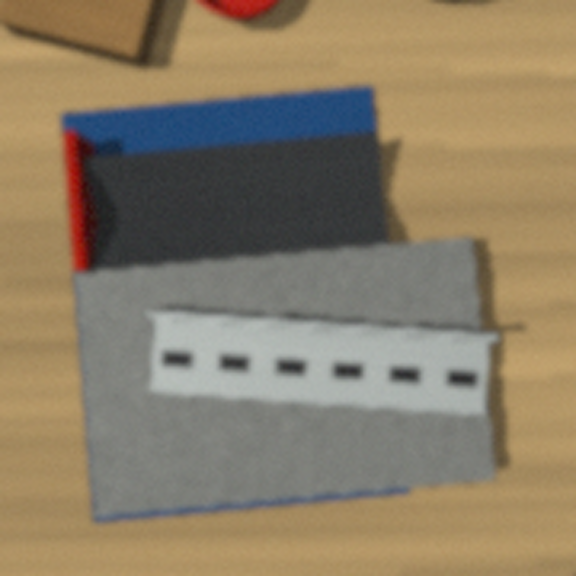

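The crop shows the bright slotted angle on the grey ledge, flat leg corners at about (150,310), (490,330), (487,415) and (150,393). Its upright leg is in front, and it is skewed about 0.13 rad with the far (-y) end trailing. The ledge fit of 148x242 mm agrees with 146x240. I'll refine the offcut pose and work out the approach.

```bash
cat >> h.py <<'E'
Y=np.deg2rad(3.9); O=np.array([.6175,.0025]); M=np.array([[np.cos(Y),-np.sin(Y)],[np.sin(Y),np.cos(Y)]])
def r2w(x,y): return O+M@np.array([x,y])
def w2r(P): return (np.asarray(P)[...,:2]-O)@M
def move(x,y,z,yaw=None):
    "rack target (m), tool x at world yaw (rad) -> turn deg, shift cm"
    s=env.get_state(); Rt=q2R(s['orientation']); t=np.r_[r2w(x,y),z]
    yaw=Y if yaw is None else yaw
    Rg=R.from_euler('z',yaw).as_matrix()@np.diag([1,-1,-1.])
    print('tcp rack',(w2r(s['tcp_pos'])*1000).round(1),(s['tcp_pos'][2]*1000).round(1),'->turn',R.from_matrix(Rt.T@Rg).as_rotvec(degrees=True).round(2),'shift cm',(Rt.T@(t-s['tcp_pos'])*100).round(2),'F',s['wrist_force'].round(1))
E
python3 - <<'E'
from h import *
f=np.load('top.npz');p=f['p'];W=f['W']
hsv=cv2.cvtColor(p,cv2.COLOR_RGB2HSV)
m=((hsv[...,1]<60)&(hsv[...,2]>155)&(W[...,2]>.045)&(W[...,2]<.075)).astype(np.uint8);m[:,:185]=0;m[:,340:]=0
m=cv2.morphologyEx(m,cv2.MORPH_CLOSE,np.ones((7,7)))
c=env.get_calibration('top');Rc=q2R(c['orientation']);o=np.array(c['origin'])
v,u=np.nonzero(m)
r=np.stack([(u-c['cx'])/c['fx'],-(v-c['cy'])/c['fy'],-np.ones(len(u))],-1)@Rc.T
P=o+r*((.0575-o[2])/r[:,2])[:,None]
q=w2r(P)*1000
b=cv2.minAreaRect(q.astype(np.float32)); print(len(u),b,cv2.boxPoints(b).round(1).tolist())
# upright leg points from scene camera
f=np.load('scene.npz');p=f['p'];W=f['W']
hsv=cv2.cvtColor(p,cv2.COLOR_RGB2HSV); q=w2r(W)*1000; z=W[...,2]*1000
m=(hsv[...,1]<60)&(z>70)&(z<115)&(q[...,0]>-140)&(q[...,0]<0)&(abs(q[...,1])<200)
k=np.polyfit(q[m][:,1],q[m][:,0],1); print('upright',m.sum(),k,np.nanpercentile(q[m],[1,99],axis=0),np.percentile(z[m],[1,99]))
m=(abs(z-53.5)<4)&(hsv[...,1]<40)&(abs(q[...,0]+107)<90)&(abs(q[...,1]+10)<140)
b=cv2.minAreaRect(q[m].astype(np.float32));print('ledge scene',b, np.median(z[m]))
move(-.1,-.045,.12)
E
```

```text
2398 ((-104.43496704101562, -28.560012817382812), (198.68814086914062, 44.042022705078125), 81.01896667480469) [[-141.6999969482422, -123.19999694824219], [-98.19999694824219, -130.10000610351562], [-67.19999694824219, 66.0999984741211], [-110.69999694824219, 73.0]]
upright 691 [  0.15881613 -74.2016735 ] [[ -94.96623854 -127.71526193]
 [ -63.85551927   65.26838782]] [ 71.13604682 106.7388236 ]
ledge scene ((-106.66715240478516, -7.476890563964844), (156.25173950195312, 240.8592071533203), 0.10232053697109222) 54.72636065309799
tcp rack [-522.5 -527.4] 230.5 ->turn [-0.09 -0.01  9.38] shift cm [ 49.55 -40.69  11.13] F [-0.9 -0.6 -0.7]
```

```bash
python3 -c "
from h import *
move(-.108,-.03,.17)"
```

```text
tcp rack [-522.5 -527.4] 230.5 ->turn [-0.09 -0.01  9.38] shift cm [ 49.   -42.3    6.13] F [-0.9 -0.6 -0.7]
```

Call:
{"name": "carry_out", "arguments": {
  "steps": [
    [[0,0,2],[4.5,-4.0,0.5],0],
    [[0,0,4],[9,-8,1],0],
    [[0,0,6],[13.5,-12,1.5],0],
    [[0,0,8],[18,-16,2],0],
    [[0,0,9.4],[22.5,-20,2.5],0],
    [[0,0,9.4],[27,-24,3],0],
    [[0,0,9.4],[31.5,-28,3.5],0],
    [[0,0,9.4],[36,-32,4],0]
  ]
}}

```text
clock: 1.1
tcp_pos: [0.4097, -0.1637, 0.1911]
orientation: [0.0, 0.999, 0.034, 0.0]
wrist_force: [1.2, -1.6, 0.8]
finger_gap: 0.0856
grip_force: 0.0
```

```bash
python3 -c "
from h import *
move(-.108,-.03,.17)"
```

```text
tcp rack [-218.7 -151.7] 191.1 ->turn [ 0.02 -0.01 -0.04] shift cm [ 11.06 -12.18   2.11] F [ 1.2 -1.6  0.8]
```

Call:
{"name": "carry_out", "arguments": {
  "steps": [
    [[0,0,0],[3,-3.5,0.5],0],
    [[0,0,0],[6,-7,1],0],
    [[0,0,0],[9,-10.5,1.5],0],
    [[0,0,0],[10.9,-12,2],0],
    [[0,0,0],[10.9,-12,2],0],
    [[0,0,0],[10.9,-12,2],0],
    [[0,0,0],[10.9,-12,2],0],
    [[0,0,0],[10.9,-12,2],0]
  ]
}}

```text
clock: 2.1
tcp_pos: [0.5092, -0.0392, 0.1715]
orientation: [0.0, 0.999, 0.033, 0.0]
wrist_force: [0.2, -0.6, 0.2]
finger_gap: 0.0855
grip_force: 0.0
```

```bash
python3 - <<'E'
from h import *
move(-.108,-.03,.17)
p,d,W=cloud('wrist'); save(p,'wrist1',1.2)
hsv=cv2.cvtColor(p,cv2.COLOR_RGB2HSV);q=w2r(W)*1000;z=W[...,2]*1000
m=(abs(z-53.5)<5)&(hsv[...,1]<60); print(m.sum(),np.median(z[m]),np.nanmin(d[d>0]))
E
```

```text
tcp rack [-110.9  -34.2] 171.5 ->turn [ 0.01 -0.01 -0.1 ] shift cm [ 0.29 -0.42  0.15] F [ 0.2 -0.6  0.2]
59751 52.85375386665486 0.0686996
```

View pics/wrist1.png

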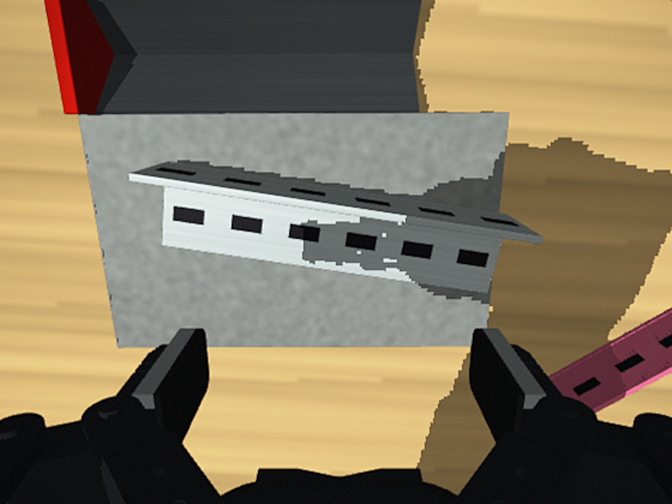

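The wrist view shows the bright angle complete on the ledge: flat leg (160,185)–(500,290), upright leg's top edge from (130,178) to (540,240), V above, red stop at the upper left. I'll refine rack and angle from this closer cloud.

```bash
python3 - <<'E'
from h import *
p,d,W=cloud('wrist'); hsv=cv2.cvtColor(p,cv2.COLOR_RGB2HSV);q=w2r(W)*1000;z=W[...,2]*1000
ok=(q[...,0]>-185)&(q[...,0]<0)&(q[...,1]>-150)&(q[...,1]<130)
m=(z>48)&(z<62)&ok&(hsv[...,1]<70)&(hsv[...,2]>60)
# extents per band
for y0 in range(-110,100,30):
    b=m&(abs(q[...,1]-y0)<6); print('y',y0,'x ext',np.percentile(q[b][:,0],[.5,99.5]).round(1))
for x0 in (-150,-60,-45):
    b=m&(abs(q[...,0]-x0)<5); print('x',x0,'y ext',np.percentile(q[b][:,1],[.3,99.7]).round(1),np.median(z[b]))
# upright leg: high points
b=ok&(z>66)&(z<106)&(hsv[...,1]<70)&(q[...,0]<-40); k=np.polyfit(q[b][:,1],q[b][:,0],1);print('upright inner',b.sum(),k,np.percentile(q[b],[1,99],axis=0))
v=(abs(q[...,0]+0)<3)&(abs(q[...,1])<40)
for x0 in range(-30,31,5):
    b=(abs(q[...,0]-x0)<1.5)&(q[...,1]<80)&(q[...,1]>-60); print(x0,b.sum(),np.median(z[b]).round(1) if b.sum() else '',end='; ')
E
```

```text
y -110 x ext [-181.1  -37.3]
y -80 x ext [-181.8  -32.7]
y -50 x ext [-182.  -32.]
y -20 x ext [-181.8  -32. ]
y 10 x ext [-181.5  -32.6]
y 40 x ext [-181.7  -32.5]
y 70 x ext [-174.5  -33.1]
x -150 y ext [-128.4  109.4] 52.59989093449852
x -60 y ext [-128.   109.6] 52.63502491532568
x -45 y ext [-127.9  109.5] 52.65603305477948
upright inner 5745 [  0.15876423 -73.664883  ] [[ -95.48091947 -130.74278442]
 [ -63.33079085   61.23674617]]
-30 1030 46.3; -25 818 41.3; -20 919 36.4; -15 900 31.4; -10 861 26.3; -5 799 21.4; 0 1020 22.0; 5 1057 26.9; 10 1175 32.0; 15 1249 37.0; 20 1176 41.8; 25 0 ; 30 0 ;
```

Call:
{"name": "carry_out", "arguments": {
  "steps": [
    [[0,0,0],[0.2,-0.4,2.5],0],
    [[0,0,0],[0.2,-0.4,5],0],
    [[0,0,0],[0.2,-0.4,7.5],0],
    [[0,0,0],[0.2,-0.4,9],0],
    [[0,0,0],[0.2,-0.4,10],0],
    [[0,0,0],[0.2,-0.4,10.8],0],
    [[0,0,0],[0.2,-0.4,10.8],0],
    [[0,0,0],[0.2,-0.4,10.8],0]
  ]
}}

```text
clock: 3.2
tcp_pos: [0.5118, -0.0344, 0.0638]
orientation: [0.0, 0.999, 0.034, 0.0]
wrist_force: [-0.5, -0.1, -0.4]
finger_gap: 0.0855
grip_force: 0.0
```

```bash
python3 - <<'E'
from h import *
move(-.108,-.03,.0485)
p,d,W=cloud('wrist'); save(p,'wrist2',1.2); q=w2r(W)*1000;z=W[...,2]*1000
for n,u0,u1 in (('L',90,180),('R',385,475)):
    a=(d[255:360,u0:u1]>0)&(d[255:360,u0:u1]<.3)&(p[255:360,u0:u1].max(-1)<140); qq=q[255:360,u0:u1][a];zz=z[255:360,u0:u1][a]
    print(n,a.sum(),np.percentile(zz,[1,5,20,50]).round(1),np.percentile(qq,[2,98],axis=0).round(1))
E
```

```text
tcp rack [-108.   -29.6] 63.8 ->turn [ 0.02 -0.05 -0.02] shift cm [-0.    0.04  1.53] F [-0.5 -0.1 -0.4]
L 5613 [ 56.1  57.   86.4 101.7] [[-117.    10.8]
 [ -94.5   26. ]]
R 8404 [52.6 56.5 86.8 99.7] [[-140.  -113.9]
 [ -83.5  -64. ]]
```

View pics/wrist2.png

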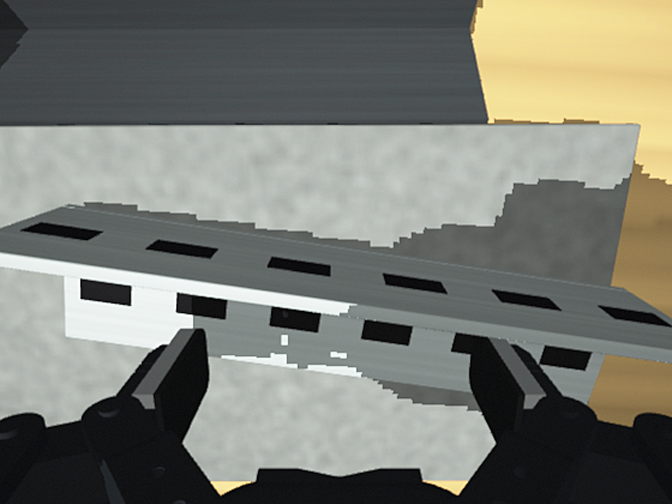

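The picture shows both fingertips, (200,330) and (480,340), above the flat leg and behind the upright leg. They still look about 2 cm up. I'll lower in small steps.

Call:
{"name": "carry_out", "arguments": {
  "steps": [
    [[0,0,0],[0,0,0.3],0],
    [[0,0,0],[0,0,0.6],0],
    [[0,0,0],[0,0,0.9],0],
    [[0,0,0],[0,0,1.1],0],
    [[0,0,0],[0,0,1.3],0],
    [[0,0,0],[0,0,1.45],0],
    [[0,0,0],[0,0,1.45],0],
    [[0,0,0],[0,0,1.45],0]
  ]
}}

```text
clock: 4.25
tcp_pos: [0.5114, -0.0343, 0.0488]
orientation: [0.0, 0.999, 0.034, 0.0]
wrist_force: [-0.1, -0.1, 0.4]
finger_gap: 0.0852
grip_force: 0.0
```

Call:
{"name": "carry_out", "arguments": {
  "steps": [
    [[0,0,0],[0.6,0,0.1],0],
    [[0,0,0],[1.2,0,0.1],0],
    [[0,0,0],[1.8,0,0.1],0],
    [[0,0,0],[2.4,0,0.1],0],
    [[0,0,0],[3.0,0,0.1],0],
    [[0,0,0],[3.6,0,0.1],0],
    [[0,0,0],[4.2,0,0.1],0],
    [[0,0,0],[4.8,0,0.1],0]
  ]
}}

```text
clock: 5.25
tcp_pos: [0.5595, -0.0309, 0.0477]
orientation: [-0.0, 0.999, 0.034, -0.0]
wrist_force: [-3.9, -0.9, 4.3]
finger_gap: 0.0852
grip_force: 1.8
```

```bash
python3 - <<'E'
from h import *
move(-.036,-.03,.0478)
p,d,W=cloud('wrist'); save(p,'wrist3',1.2); hsv=cv2.cvtColor(p,cv2.COLOR_RGB2HSV);q=w2r(W)*1000;z=W[...,2]*1000
ok=(q[...,0]>-100)&(q[...,0]<0)&(q[...,1]>-60)&(q[...,1]<0)
b=ok&(z>70)&(z<106)&(hsv[...,1]<70)&(hsv[...,2]>80); print('upright',b.sum(),np.polyfit(q[b][:,1],q[b][:,0],1).round(3),z[b].max().round(1))
E
```

```text
tcp rack [-60.1 -29.4] 47.7 ->turn [-0.    0.01 -0.01] shift cm [ 2.41  0.06 -0.01] F [-3.9 -0.9  4.3]
upright 11170 [  0.    -44.496] 104.4
```

View pics/wrist3.png

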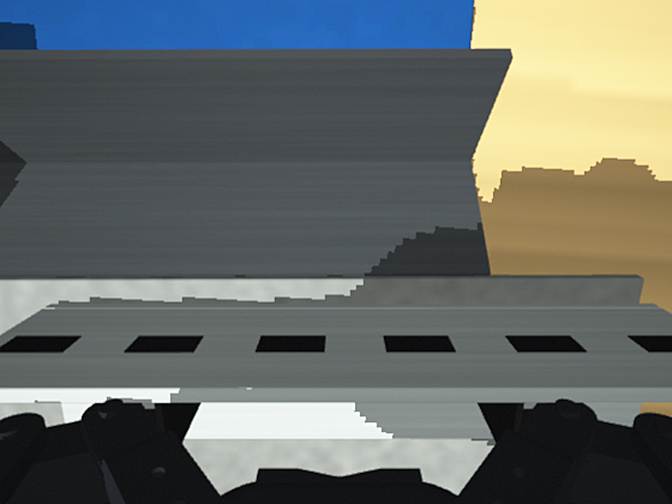

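It is now square to the edge (slope 0.000), with the upright leg at x≈-45. I'll carry on over the edge at the same speed, then on toward the middle of the V.

Call:
{"name": "carry_out", "arguments": {
  "steps": [
    [[0,0,0],[0.6,0,-0.1],0],
    [[0,0,0],[1.2,0,-0.1],0],
    [[0,0,0],[1.8,0,-0.1],0],
    [[0,0,0],[2.3,0,-0.1],0],
    [[0,0,0],[2.8,0,-0.1],0],
    [[0,0,0],[3.3,0,-0.1],0],
    [[0,0,0],[3.8,0,-0.1],0],
    [[0,0,0],[4.3,0,-0.1],0]
  ]
}}

```text
clock: 6.3
tcp_pos: [0.6024, -0.0281, 0.0488]
orientation: [0.0, 0.999, 0.034, 0.0]
wrist_force: [-0.1, 0.2, -0.2]
finger_gap: 0.0852
grip_force: 0.0
```

```bash
python3 - <<'E'
from h import *
move(0,-.03,.0485)
p,d,W=cloud('wrist'); save(p,'wrist4',1.2)
p,d,W=cloud('scene'); q=w2r(W)*1000;z=W[...,2]*1000; hsv=cv2.cvtColor(p,cv2.COLOR_RGB2HSV)
m=(hsv[...,2]>90)&(hsv[...,1]<70)
for y0 in (-135,-115,-60,0,40):
    print(y0,[(x0,float(np.median(z[b]).round(1))) for x0 in range(-40,45,8) if (b:=(abs(q[...,0]-x0)<2)&(abs(q[...,1]-y0)<6)).sum()>2])
E
```

```text
tcp rack [-17.1 -29.5] 48.8 ->turn [ 0.   -0.   -0.02] shift cm [1.71 0.05 0.03] F [-0.1  0.2 -0.2]
-135 [(-24, 46.9), (-8, 30.4), (16, 2.2), (24, 1.4), (32, 1.5), (40, 0.9)]
-115 [(-24, 47.2), (-16, 37.7), (-8, 32.2), (0, 30.2), (8, 38.1), (16, 23.8), (24, 4.1), (32, 0.9), (40, 0.5)]
-60 [(-32, 54.9), (-24, 48.8), (-16, 38.5), (-8, 31.8), (0, 125.6), (8, 423.4), (16, 495.7), (24, 352.9), (32, 27.5), (40, 9.0)]
0 [(-40, 284.5), (-32, 311.0), (-24, 312.6), (-16, 312.3), (-8, 369.8), (0, 298.5), (8, 355.4), (16, 392.6), (24, 393.7), (32, 385.9), (40, 491.8)]
40 [(-40, 53.9), (-32, 54.1), (-24, 123.2), (-16, 139.0), (-8, 137.2), (0, 28.8), (8, 38.3), (16, 46.6), (24, 31.5), (32, 29.9), (40, 8.6)]
```

View pics/wrist4.png

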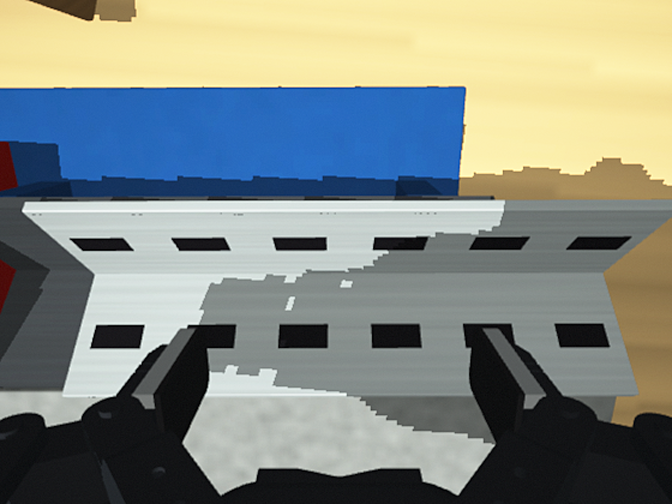

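Tipped and nested: both legs lie in the V, heel line from (95,275) to (605,272), and there is a gap to the red stop on the left. I'll raise, close the fingers and move past the open end.

Call:
{"name": "carry_out", "arguments": {
  "steps": [
    [[0,0,0],[0.3,0,-2],0],
    [[0,0,0],[0.8,0,-5],0],
    [[0,0,0],[1.6,1,-9],60],
    [[0,0,0],[1.6,4,-11],120],
    [[0,0,0],[1.6,8,-11],200],
    [[0,0,0],[1.6,12,-11],255],
    [[0,0,0],[1.6,16,-11],255],
    [[0,0,0],[1.6,16,-11],255]
  ],
  "force": 30
}}

```text
clock: 7.4
tcp_pos: [0.6287, -0.1897, 0.1584]
orientation: [0.0, 0.999, 0.032, -0.0]
wrist_force: [-0.2, 1.0, -0.2]
finger_gap: -0.0001
grip_force: 0.0
```

```bash
python3 - <<'E'
from h import *
move(-.0015,-.185,.025)
for n in ('top','wrist'):
    p,d,W=cloud(n); q=w2r(W)*1000;z=W[...,2]*1000; hsv=cv2.cvtColor(p,cv2.COLOR_RGB2HSV)
    m=(hsv[...,2]>60)&(hsv[...,1]<70)&(z>22)&(z<60)&(abs(q[...,1]+30)<140)&(q[...,0]<45)&(q[...,0]>-34)
    if n=='wrist': save(p,'wrist5',1.2)
    print(n,m.sum())
    for x0 in (-24,-16,-8,0,8,16,24):
        b=m&(abs(q[...,0]-x0)<2)
        if b.sum()>20: print(x0,np.percentile(q[b][:,1],[.5,99.5]).round(1),np.median(z[b]).round(1))
E
```

```text
tcp rack [  -1.9 -192.5] 158.4 ->turn [ 0.03  0.01 -0.25] shift cm [ 0.04 -0.76 13.34] F [-0.2  1.  -0.2]
top 3683
-24 [-131.2   79.7] 47.4
-16 [-130.6   84.3] 39.0
-8 [-132.    81.3] 31.1
0 [-131.    68.7] 27.4
8 [-131.4   83.2] 35.5
16 [-131.3   87.5] 43.3
24 [-131.4   86.8] 51.6
wrist 17325
-24 [-133.5   12.6] 46.6
-16 [-133.3   17.5] 38.1
-8 [-133.2   21.3] 30.2
0 [-133.1   20.7] 27.4
8 [-133.2   13.8] 35.5
16 [-133.4    7.5] 43.6
24 [-133.2   -0.7] 51.5
```

View pics/wrist5.png

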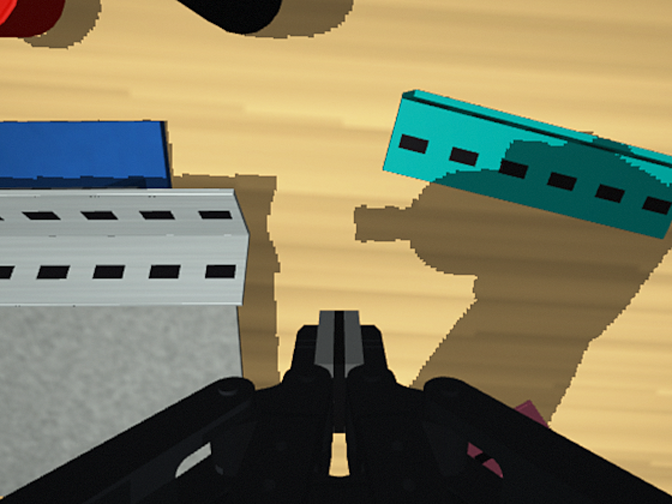

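The fingers are shut and clear of the open end. The offcut's end is at y≈-132 and the V's centre at x≈-2. I'll descend in front of the end face.

Call:
{"name": "carry_out", "arguments": {
  "steps": [
    [[0,0,-0.25],[0,0,3],255],
    [[0,0,-0.25],[0,0,6],255],
    [[0,0,-0.25],[0,0,9],255],
    [[0,0,-0.25],[0,0,11.5],255],
    [[0,0,-0.25],[0,0,13],255],
    [[0,0,-0.25],[0,-0.7,13.6],255],
    [[0,0,-0.25],[0,-1.5,13.6],255],
    [[0,0,-0.25],[0,-2.2,13.6],255]
  ]
}}

```text
clock: 8.5
tcp_pos: [0.6281, -0.1641, 0.0239]
orientation: [0.0, 0.999, 0.036, 0.001]
wrist_force: [-0.3, 0.2, -0.5]
finger_gap: 0.0002
grip_force: 0.0
```

```bash
python3 - <<'E'
from h import *
move(-.0015,-.120,.022)
E
```

```text
tcp rack [  -0.8 -166.9] 23.9 ->turn [ 0.04 -0.09  0.26] shift cm [-0.05 -4.69  0.19] F [-0.3  0.2 -0.5]
```

Call:
{"name": "carry_out", "arguments": {
  "steps": [
    [[0,0,0.2],[0,-0.35,0.2],255],
    [[0,0,0.2],[0,-0.7,0.2],255],
    [[0,0,0.2],[0,-1.05,0.2],255],
    [[0,0,0.2],[0,-1.4,0.2],255],
    [[0,0,0.2],[0,-1.7,0.2],255],
    [[0,0,0.2],[0,-2.0,0.2],255],
    [[0,0,0.2],[0,-2.3,0.2],255],
    [[0,0,0.2],[0,-2.6,0.2],255]
  ]
}}

```text
clock: 9.5
tcp_pos: [0.6256, -0.1395, 0.0209]
orientation: [0.001, 0.999, 0.034, 0.0]
wrist_force: [0.3, -4.0, -1.0]
finger_gap: -0.0002
grip_force: 1.7
```

```bash
cat > e.py <<'E'
from h import *
move(-.0015,-.115,.022)
p,d,W=cloud('wrist'); q=w2r(W)*1000;z=W[...,2]*1000; hsv=cv2.cvtColor(p,cv2.COLOR_RGB2HSV)
m=(hsv[...,2]>60)&(hsv[...,1]<70)&(z>35)&(z<62)&(q[...,0]<40)&(q[...,0]>10)&(abs(q[...,1]+100)<60)
print('end y',m.sum(),np.percentile(q[m][:,1],.5).round(1) if m.sum()>50 else '')
E
python3 e.py
```

```text
tcp rack [  -1.6 -142.2] 20.9 ->turn [ 0.08 -0.01 -0.01] shift cm [ 0.01 -2.72 -0.12] F [ 0.3 -4.  -1. ]
end y 8898 -146.1
```

Contact: it slides at about 4 N, with roughly 28 mm to go.

Call:
{"name": "carry_out", "arguments": {
  "steps": [
    [[0,0,0],[0,-0.25,0],255],
    [[0,0,0],[0,-0.5,0],255],
    [[0,0,0],[0,-0.75,0],255],
    [[0,0,0],[0,-1.0,0],255],
    [[0,0,0],[0,-1.25,0],255],
    [[0,0,0],[0,-1.5,0],255],
    [[0,0,0],[0,-1.75,0],255],
    [[0,0,0],[0,-2.0,0],255]
  ]
}}

```text
clock: 10.55
tcp_pos: [0.6242, -0.1187, 0.0208]
orientation: [0.0, 0.999, 0.034, 0.0]
wrist_force: [-0.2, -3.8, -0.7]
finger_gap: 0.0
grip_force: 1.8
```

```bash
python3 - <<'E'
from h import *
move(-.0015,-.115,.022)
p,d,W=cloud('top'); q=w2r(W)*1000;z=W[...,2]*1000; hsv=cv2.cvtColor(p,cv2.COLOR_RGB2HSV)
m=(hsv[...,2]>75)&(hsv[...,1]<70)&(z>25)&(z<60)&(q[...,0]<38)&(q[...,0]>-30)&(abs(q[...,1]+20)<140)
for x0 in (-24,-16,20,26,32):
    b=m&(abs(q[...,0]-x0)<3); print(x0,b.sum(),np.percentile(q[b][:,1],[1,99]).round(1))
save(p[170:260,170:330],'top6',5)
E
```

```text
tcp rack [  -1.6 -121.4] 20.8 ->turn [ 0.01 -0.    0.03] shift cm [ 0.01 -0.64 -0.12] F [-0.2 -3.8 -0.7]
-24 236 [-60.8  92.7]
-16 194 [-63.7  92.9]
20 267 [-76.4  93.1]
26 300 [-75.   93.3]
32 165 [-76.1  91.8]
```

View pics/top6.png

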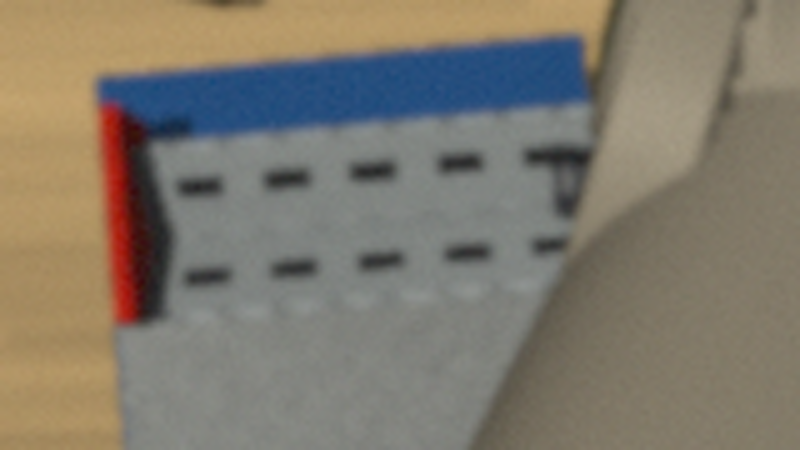

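The offcut's front end (150–170, 230) is still a dark gap of about 7–8 mm from the red stop (120,210). I'll go on in small steps, watching the force.

Call:
{"name": "carry_out", "arguments": {
  "steps": [
    [[0,0,0],[0,-0.1,0],255],
    [[0,0,0],[0,-0.2,0],255],
    [[0,0,0],[0,-0.25,0],255],
    [[0,0,0],[0,-0.3,0],255],
    [[0,0,0],[0,-0.35,0],255],
    [[0,0,0],[0,-0.4,0],255],
    [[0,0,0],[0,-0.45,0],255],
    [[0,0,0],[0,-0.5,0],255]
  ]
}}

```text
clock: 11.6
tcp_pos: [0.6238, -0.1138, 0.0208]
orientation: [0.0, 0.999, 0.034, -0.0]
wrist_force: [0.7, -3.5, -0.5]
finger_gap: 0.0004
grip_force: 1.8
```

Still only sliding friction. Next, 0.4 mm per row.

Call:
{"name": "carry_out", "arguments": {
  "steps": [
    [[0,0,0],[0,-0.04,0],255],
    [[0,0,0],[0,-0.08,0],255],
    [[0,0,0],[0,-0.12,0],255],
    [[0,0,0],[0,-0.16,0],255],
    [[0,0,0],[0,-0.2,0],255],
    [[0,0,0],[0,-0.24,0],255],
    [[0,0,0],[0,-0.28,0],255],
    [[0,0,0],[0,-0.32,0],255]
  ]
}}

```text
clock: 12.6
tcp_pos: [0.6236, -0.1107, 0.0208]
orientation: [0.0, 0.999, 0.034, 0.0]
wrist_force: [-0.5, -3.4, 0.0]
finger_gap: -0.0001
grip_force: 1.8
```

Call:
{"name": "carry_out", "arguments": {
  "steps": [
    [[0,0,0],[0,-0.01,0],255],
    [[0,0,0],[0,-0.02,0],255],
    [[0,0,0],[0,-0.03,0],255],
    [[0,0,0],[0,-0.04,0],255],
    [[0,0,0],[0,-0.05,0],255],
    [[0,0,0],[0,-0.06,0],255],
    [[0,0,0],[0,-0.07,0],255],
    [[0,0,0],[0,-0.08,0],255]
  ]
}}

```text
clock: 13.6
tcp_pos: [0.6235, -0.1099, 0.0208]
orientation: [0.0, 0.999, 0.034, -0.0]
wrist_force: [0.4, -4.0, -0.4]
finger_gap: 0.0001
grip_force: 1.8
```

```bash
python3 - <<'E'
from h import *
move(-.0015,-.115,.022)
p,d,W=cloud('top'); q=w2r(W)*1000;z=W[...,2]*1000; hsv=cv2.cvtColor(p,cv2.COLOR_RGB2HSV)
m=(hsv[...,2]>75)&(hsv[...,1]<70)&(z>25)&(z<60)
for x0 in (-24,-16,-8,8,16,20,26,32):
    b=m&(abs(q[...,0]-x0)<3)&(abs(q[...,1]-60)<60); print(x0,b.sum(),np.percentile(q[b][:,1],[99]).round(1),end=' ')
s=(hsv[...,1]>180)&((hsv[...,0]<8)|(hsv[...,0]>172))&(z>55)&(z<80)&(abs(q[...,0])<45)&(q[...,1]>80)&(q[...,1]<130); print('stop',s.sum(),np.percentile(q[s][:,1],[1,10,50,99]).round(1))
E
```

```text
tcp rack [  -1.6 -112.5] 20.8 ->turn [0.   0.   0.03] shift cm [ 0.01  0.25 -0.12] F [ 0.4 -4.  -0.4]
-24 149 [98.5] -16 118 [99.4] -8 145 [98.5] 8 165 [99.1] 16 116 [98.7] 20 155 [98.8] 26 181 [100.9] 32 99 [100.1] stop 192 [101.  101.4 104.  108.5]
```

About 1–2 mm left; continue at 0.1 mm per row.

Call:
{"name": "carry_out", "arguments": {
  "steps": [
    [[0,0,0],[0,-0.01,0],255],
    [[0,0,0],[0,-0.02,0],255],
    [[0,0,0],[0,-0.03,0],255],
    [[0,0,0],[0,-0.04,0],255],
    [[0,0,0],[0,-0.05,0],255],
    [[0,0,0],[0,-0.06,0],255],
    [[0,0,0],[0,-0.07,0],255],
    [[0,0,0],[0,-0.08,0],255]
  ]
}}

```text
clock: 14.65
tcp_pos: [0.6235, -0.1091, 0.0208]
orientation: [0.0, 0.999, 0.034, -0.0]
wrist_force: [-0.9, -2.6, -0.5]
finger_gap: 0.0001
grip_force: 1.8
```

Call:
{"name": "carry_out", "arguments": {
  "steps": [
    [[0,0,0],[0,-0.01,0],255],
    [[0,0,0],[0,-0.02,0],255],
    [[0,0,0],[0,-0.03,0],255],
    [[0,0,0],[0,-0.04,0],255],
    [[0,0,0],[0,-0.05,0],255],
    [[0,0,0],[0,-0.06,0],255],
    [[0,0,0],[0,-0.07,0],255],
    [[0,0,0],[0,-0.08,0],255]
  ]
}}

```text
clock: 15.65
tcp_pos: [0.6235, -0.1088, 0.0208]
orientation: [0.001, 0.999, 0.034, -0.0]
wrist_force: [-0.3, -6.2, 0.1]
finger_gap: -0.0001
grip_force: 3.0
```

The force is rising to 6.2 N and the TCP stalls, so it has reached the stop. A little more, to be surely above 2 N.

Call:
{"name": "carry_out", "arguments": {
  "steps": [
    [[0,0,0],[0,-0.01,0],255],
    [[0,0,0],[0,-0.02,0],255],
    [[0,0,0],[0,-0.03,0],255],
    [[0,0,0],[0,-0.04,0],255],
    [[0,0,0],[0,-0.05,0],255],
    [[0,0,0],[0,-0.06,0],255],
    [[0,0,0],[0,-0.06,0],255],
    [[0,0,0],[0,-0.06,0],255]
  ]
}}

```text
clock: 16.65
tcp_pos: [0.6235, -0.1087, 0.0208]
orientation: [0.001, 0.999, 0.034, -0.0]
wrist_force: [-0.3, -7.2, -0.0]
finger_gap: -0.0004
grip_force: 3.5
```

Call:
{"name": "carry_out", "arguments": {
  "steps": [
    [[0,0,0],[0,-0.02,0],255],
    [[0,0,0],[0,-0.04,0],255],
    [[0,0,0],[0,-0.06,0],255],
    [[0,0,0],[0,-0.08,0],255],
    [[0,0,0],[0,-0.1,0],255],
    [[0,0,0],[0,-0.12,0],255],
    [[0,0,0],[0,-0.12,0],255],
    [[0,0,0],[0,-0.12,0],255]
  ]
}}

```text
clock: 17.65
tcp_pos: [0.6235, -0.1085, 0.0209]
orientation: [0.002, 0.999, 0.034, 0.0]
wrist_force: [-1.0, -9.8, -1.5]
finger_gap: -0.0001
grip_force: 4.8
```

Bearing at about 10 N with the TCP stalled. Now back off along the V, then up.

Call:
{"name": "carry_out", "arguments": {
  "steps": [
    [[0,0,0],[0,0.1,0],255],
    [[0,0,0],[0,0.5,0],255],
    [[0,0,0],[0,1.5,0],255],
    [[0,0,0],[0,3,0],255],
    [[0,0,0],[0,5,0],255],
    [[0,0,0],[0,6,-3],255],
    [[0,0,0],[0,6,-8],255],
    [[0,0,0],[0,6,-13],255]
  ]
}}

```text
clock: 18.65
tcp_pos: [0.6271, -0.1678, 0.1518]
orientation: [-0.0, 0.999, 0.034, -0.0]
wrist_force: [1.0, -1.3, 0.9]
finger_gap: 0.0001
grip_force: 0.0
```

```bash
python3 - <<'E'
from h import *
move(0,-.18,.15)
p,d,W=cloud('scene'); save(p[140:310,230:430],'fin',3)
p,d,W=cloud('top'); q=w2r(W)*1000;z=W[...,2]*1000; hsv=cv2.cvtColor(p,cv2.COLOR_RGB2HSV)
m=(hsv[...,2]>75)&(hsv[...,1]<70)&(z>22)&(z<60)
for x0 in (-24,-16,-8,0,8,16,24):
    for y0 in(-60,50):
        b=m&(abs(q[...,0]-x0)<3)&(abs(q[...,1]-y0)<30); print(x0,y0,np.mean(z[b]).round(1),end=' ')
    b=m&(abs(q[...,0]-x0)<3)&(abs(q[...,1])<125); print(np.percentile(q[b][:,1],[1,99]).round(1))
E
```

```text
tcp rack [  -2.  -170.6] 151.8 ->turn [-0.02  0.03 -0.05] shift cm [0.2  0.94 0.18] F [ 1.  -1.3  0.9]
-24 -60 47.2 -24 50 47.1 [-96.2 100.6]
-16 -60 38.8 -16 50 39.0 [-96.3  96.9]
-8 -60 31.4 -8 50 31.1 [-96.7  98.1]
0 -60 27.6 0 50 28.2 [-95.2  98.9]
8 -60 35.6 8 50 35.8 [-96.8  99. ]
16 -60 43.2 16 50 43.7 [-97.1  98.7]
24 -60 51.3 24 50 51.7 [-96.4  99.8]
```

View pics/fin.png

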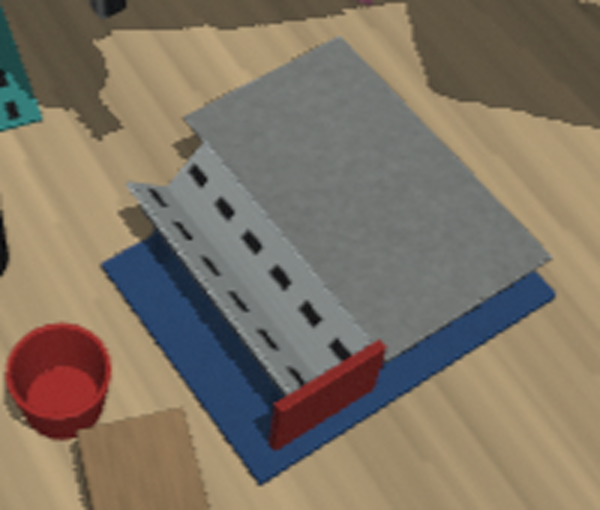

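The offcut lies flat in the V along its whole length, with the same heights at both ends (y = -60 and +50 mm). Its end meets the red stop at (340,380), and the tub and carton haven't moved. Handing in.

```bash
python3 -c "
from workcell import env
print(env.hand_in())"
```

```text
the job is handed in; nothing more can be done
None
```

I handed the job in at about 18.7 s: the offcut was slid square over the edge, tipped fully into the V and pushed home against the red stop at about 10 N, with the spray can, tub and carton untouched; the hand-in gave no verdict.

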